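# Slide the tacked vessel over the purge port and hold the gas valve open with a pin punch

## Task

Get the tacked vessel end ready for welding: slide it along the purge plate, without lifting or tipping it, off the plain ring and onto the ring with the gas port, so that its foot lies wholly inside that ring. Only then take the pin punch (the tall one) out of the timber block, put its pin down the collared hole in the lid of the valve box and press the recessed plunger fully down, so that argon flows. Finish with the punch in the gripper, still holding the plunger down, and leave the other tools alone.

Things in the scene. Friction and masses are not known exactly. Their poses are not given: they have to be found in the camera images.
- purge_plate: flat aluminium purge plate screwed to the bench, 190 x 360 x 12 mm; origin at the centre of its underside (bench level), its long side along its y axis, top face 12 mm above the bench. Two engraved dark rings, 170 mm apart along its y, lie on it
- plain_ring: the plain engraved ring on the purge plate (the tacking position), 134 mm inside diameter, nothing in its middle; origin at its centre on the plate's top face. It may be at either end of the plate
- port_ring: the other engraved ring, the purging position, same 134 mm inside diameter, with a 30 mm brass gas port with small holes, flush in its middle; origin at its centre on the plate's top face
- vessel: stainless vessel end standing loose, open side down, on the purge plate, 0.45 to 0.95 kg: foot flange 110 mm across and 8 mm high, shell 94 mm across to 45 mm, dished crown to 65 mm, then an upright open neck tube 40 mm across from 65 to 103 mm; origin at the centre of its underside, z up along its axis. It starts roughly over the plain ring
- vessel_neck (a point): point on the axis of the vessel's neck, 90 mm above the vessel's underside: a height to grip at
- valve_box: grey steel gas valve box bolted to the bench, 150 (x) x 110 (y) x 75 mm high; origin at the centre of its underside, z up; at its -x side the collared hole, at its +x side a round flow gauge 50 mm across on the lid (81 mm high) and, beyond the box, pipes and a black coil. The gauge needle turns as the valve opens. The box and the punch block stand at opposite sides of the purge plate, either way round
- box_hole (a point): centre of the mouth of the collared round hole in the lid of the valve box, 78 mm above the bench (top of the steel collar, 15 mm bore, 3 mm high); below the collar the hole goes straight down, 11 mm in diameter. The valve's plunger, 10 mm across, sits in it with its top 25 mm below this point
- override (a joint): how far the recessed valve plunger is pressed, m: 0 released, 0.006 at its stop. It springs back when let go; pressing starts at about 1.8 N and takes 4.5 N at the stop
- punch_block: timber block fixed to the bench, 155 (x) x 65 (y) x 80 mm high, with three upright 13.5 mm holes, 70 mm deep, in a row along its x axis, 45 mm apart; origin at the centre of its underside
- pin_punch: the pin punch standing loose in one of the three holes, 90 g, 135 mm long: dark round body 12 mm across from 57 mm to 135 mm above its tip, tapering to a 6 mm pin that makes up its lowest 50 mm (hidden in the block at the start). It is the tall one: it stands 65 mm out of the block, with its tip 10 mm above the bench. Origin at the tip, z along the axis to the head
- punch_tip (a point): the flat end of the pin of the pin punch
- punch_grip (a point): point on the axis of the pin punch's body, 113 mm from the tip: a place to grip from above, 12 mm across
- centre_punch: short centre punch with a thick 18 mm head in another hole of the block, stands 25 mm out; leave alone. Origin at its tip
- drift: short bright drift with a 15 mm head in another hole of the block, stands 20 mm out; leave alone. Origin at its tip
- hammer: hammer, 290 mm long, lying on the bench beyond the plate; leave alone
- tape: tape measure, 68 x 62 x 36 mm, lying on the bench beyond the plate; leave alone
Mind the look-alikes: they are no part of the job. What is shaped like the vessel but orange or pink is not meant.

How it is judged:
By the outcome, as a careful person would: the job done as asked, in the order asked, and still so for the second after the job is handed in, while the arm keeps its last pose, push and grip.
It also fails if it takes over 59 s, if anything falls off the work surface, if the arm or the gripper's body presses on something with over 40 N, if the wrist force passes 120 N, or if a joint passes its speed limit or range.

## Robot

A 7-joint arm with a two-finger parallel gripper is mounted at the origin on the work surface. World frame = base frame: x ahead of the robot, y to its left, z up, the work surface at z = 0. Lengths are in m, angles in rad, forces in N, time in s.
With the tool pointing down it reaches from about 0.4 to 0.875 m from the base axis. Payload 19.3 kg.
Tool frame: the origin (TCP) lies on the centre line of the jaws, within the pads' length; the fingertips stand 8 mm ahead of it and the grasp point (between the pads) lies 11 mm behind it; z points along the fingers, y is the line along which they close (so a half turn about z gives the same grasp; the last joint's range is limited). The gripper opens to 85 mm and grips with 20 to 120 N. Pads are 22 mm wide; open, the fingers measure 114 mm over their backs; the gripper's body (76 mm by 85 mm) begins 54 mm behind the grasp point. The pads swing forward as they close: fully open they stand 13 mm farther back than shut.
Start: joints at [1.132, 0.521, -0.036, 1.599, 0.021, 1.021, -0.113], TCP at [0.225, -0.583, 0.239] pointing down, gripper open.
Joint ranges: [-2.91, 2.91], [-0.3, 2.13], [-1.5, 1.42], [0.17, 2.43], [-1.26, 4.41], [0.16, 1.93], [-2.52, 2.52]. Speed limits (rad/s): [1.89, 1.89, 2.39, 2.39, 3.01, 3.01, 3.01].

## Interface

Orientations are given as [roll, pitch, yaw] about the fixed x, y, z axes, in that order (R = Rz(yaw) Ry(pitch) Rx(roll)).
In Python, from workcell import status, grab_frame, camera_params, bot, search_frame, silhouettes gives the robot as it stands.
- The arm moves only by the shell command python3 -m creep 'ROWS' [FORCE]. ROWS is JSON, a list of rows, each a list of 5 numbers: the shift along the tool's x, y, z in units of 60 mm (1.0 is 60 mm), then the turn about the tool's z in units of 8 degrees (1.0 is 8 degrees), then the opening, from 0 (shut) to 1 (fully open). In form: [[x, y, z, twist, hand], ...]. A call has 1 to 5 rows; each row is the pose to reach, as a shift and turn from the pose commanded when the call began, along the tool's axes at that moment; what a row does not reach only later rows make up. A row lasts 1/8 s, in which the tool goes at most 62.5 mm and 10.7 degrees, less where a joint would pass 70% of its speed; a pose out of reach is approached as far as the arm can. A call with a gripper value outside its range is refused whole. The fingers move at their own pace and stop on an object; FORCE is the grip in N (left out, the last holds). Time passes only in rows, so rows that repeat a pose let the fingers close. It gives the time, the measured TCP pose, the force, the opening and the grip force at its end, in the units of the state.
- status.observe(): the state, without advancing time (a new reading comes with each control period).
- grab_frame(name): name is "scene" or "top" or "wrist"; returns the picture (384x512x3 uint8, blue, green, red); there is no depth.
- camera_params(name): a dict with "K" (3x3 intrinsics, pixels), "k1" (the pictures are not rectified: a ray, as slopes to the right and down, at radius r is drawn at 1 + k1 r^2 times it, then the intrinsics apply), "rvec" (rotation vector, rad) and "tvec" (3), from world to camera coordinates, as OpenCV has them; the wrist camera has in their place "tool_from_camera" (4x4, takes a point from camera to tool coordinates, whose origin is the TCP and whose axes are the flange's). Camera axes: x right, y down, z forward; pixel columns grow to the right and rows downward; lengths in m; the calibration is good to about 2 mm. A picture is of the moment at which its call begins: read the wrist's pose just before it. camera_params takes no time and is no camera call.
- bot.job_done(): hands the job in; it is judged then, once.
Trained networks look in the newest picture that a camera, given by its name, has taken for a name from the list of things; names that differ only in an ending like _2 or _b are one class to them, and where a whole thing is asked for, a point or a joint stands for the part that bears it (a point fixed in the world has none). Each returns a list of dicts, best first, with "p" (0 to 1); they miss things now and then, are a little off and sometimes report something else, mostly with a low value. They report only what shows in the picture. A call takes as long as a camera call. They do not tell look-alikes from the thing itself.
- search_frame(camera, name): "extent" ([left, top, right, bottom] as shares, 0 to 1, of the picture: columns of its width, rows of its height, round what is visible of it).
- silhouettes(camera, name): "mask" (384x512 bool, what is visible of it) and "extent" ([left, top, right, bottom] as shares, 0 to 1, of the picture: columns of its width, rows of its height, round what is visible of it).
The state is a dict: "clock": time; "qpos": joint angles; "qd": joint speeds; "joint_efforts": joint torques, N m; "position": TCP position; "tool_rot": TCP orientation; "force": force on the tool from outside, world axes, zero at the start; "moment": the same for the moment, N m; "grip_width": finger opening in m; "finger_force": force on a finger pad.
Only numpy, scipy, OpenCV 4.12 (cv2) and the standard library are available. Lean on these libraries where they do the work, as an engineer would, in place of code of your own. Each camera call takes 0.05 s, during which the arm holds its last target. There are 200 camera calls.

## Working session

There is one attempt and no reset: what is moved stays moved. The work goes in short steps, Python scripts to look and compute and a shell command to move; the robot and the scene stay as the last step left them, time stands still between calls to the robot, and variables do not carry over. Pictures are saved under pics/ and viewed, at most 10 in all, crops included, and the job is handed in when it is done.

```bash
mkdir -p pics; cat > h.py <<'E'
import numpy as np, cv2
from scipy.spatial.transform import Rotation as R
from workcell import status, grab_frame, camera_params, bot, search_frame, silhouettes
def cam(name, st=None):
    c=camera_params(name); K=np.array(c["K"]); k1=c["k1"]
    if "rvec" in c:
        Rw=R.from_rotvec(np.ravel(c["rvec"])).as_matrix(); t=np.ravel(c["tvec"])
    else:
        st=st or status.observe(); T=np.eye(4); T[:3,:3]=R.from_euler('xyz',st["tool_rot"]).as_matrix(); T[:3,3]=st["position"]
        M=np.linalg.inv(T@np.array(c["tool_from_camera"])); Rw=M[:3,:3]; t=M[:3,3]
    return K,k1,Rw,t
def proj(P,C):
    K,k1,Rw,t=C; p=np.atleast_2d(P)@Rw.T+t; s=p[:,:2]/p[:,2:]; s=s*(1+k1*(s**2).sum(1,keepdims=True))
    return s@K[:2,:2].T+K[:2,2]
def ray(uv,z,C):
    "pixels -> world points at height z"
    K,k1,Rw,t=C; d=(np.atleast_2d(uv)-K[:2,2])@np.linalg.inv(K[:2,:2]).T; s=d.copy()
    for _ in range(20): s=d/(1+k1*(s**2).sum(1,keepdims=True))
    D=np.c_[s,np.ones(len(s))]@Rw; o=-Rw.T@t
    return o+D*((z-o[2])/D[:,2])[:,None]
def px(e): return np.array(e)*[512,384,512,384]
E
python3 - <<'E'
from h import *
s=status.observe(); print({k:np.round(v,3).tolist() for k,v in s.items()})
ims=[grab_frame(n) for n in("scene","top")]
for n,i in zip(("scene","top"),ims): cv2.imwrite(f"pics/{n}0.png",cv2.resize(i,(800,600)))
for n in("scene","top"):
  for o in "purge_plate plain_ring port_ring vessel valve_box punch_block pin_punch centre_punch drift hammer".split():
    print(n,o,[(round(d["p"],2),px(d["extent"]).round().tolist()) for d in search_frame(n,o)[:3]])
E
```

```text
{'clock': 0.0, 'qpos': [1.132, 0.522, -0.036, 1.6, 0.021, 1.021, -0.113], 'qd': [0.001, 0.0, -0.001, 0.0, 0.0, -0.001, -0.001], 'joint_efforts': [-0.001, -92.71, 1.98, -36.994, 0.018, 0.008, -0.0], 'position': [0.225, -0.583, 0.239], 'tool_rot': [-3.141, 0.0, 0.369], 'force': [-0.294, 0.167, 0.169], 'moment': [0.008, -0.014, 0.039], 'finger_force': 0.0, 'grip_width': 0.086}
scene purge_plate [(0.65, [198.0, 185.0, 342.0, 256.0])]
scene plain_ring [(0.7, [130.0, 231.0, 235.0, 296.0]), (0.53, [217.0, 201.0, 266.0, 223.0])]
scene port_ring [(0.78, [274.0, 211.0, 322.0, 240.0])]
scene vessel [(0.94, [254.0, 141.0, 286.0, 182.0]), (0.86, [91.0, 195.0, 130.0, 243.0]), (0.74, [211.0, 127.0, 242.0, 164.0])]
scene valve_box [(0.7, [141.0, 146.0, 205.0, 208.0])]
scene punch_block []
scene pin_punch [(0.41, [414.0, 213.0, 422.0, 237.0])]
scene centre_punch [(0.37, [407.0, 232.0, 409.0, 244.0])]
scene drift [(0.39, [398.0, 243.0, 401.0, 256.0])]
scene hammer [(0.97, [132.0, 234.0, 236.0, 293.0])]
top purge_plate [(0.65, [183.0, 158.0, 319.0, 241.0]), (0.28, [197.0, 177.0, 249.0, 228.0])]
top plain_ring [(0.55, [260.0, 171.0, 310.0, 220.0])]
top port_ring [(0.64, [197.0, 180.0, 247.0, 230.0])]
top vessel [(0.81, [335.0, 259.0, 373.0, 298.0]), (0.78, [259.0, 175.0, 301.0, 214.0]), (0.76, [185.0, 263.0, 223.0, 303.0])]
top valve_box [(0.66, [348.0, 160.0, 412.0, 240.0])]
top punch_block [(0.94, [90.0, 169.0, 134.0, 232.0])]
top pin_punch [(0.63, [96.0, 214.0, 109.0, 220.0])]
top centre_punch [(0.52, [106.0, 197.0, 112.0, 205.0])]
top drift []
top hammer [(0.93, [248.0, 92.0, 348.0, 121.0]), (0.6, [259.0, 171.0, 308.0, 218.0])]
```

View pics/top0.png

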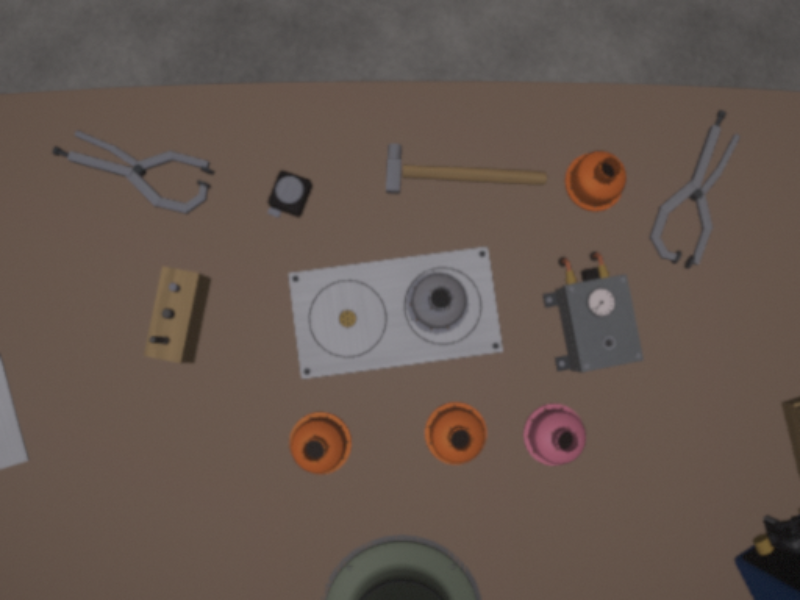

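View pics/scene0.png

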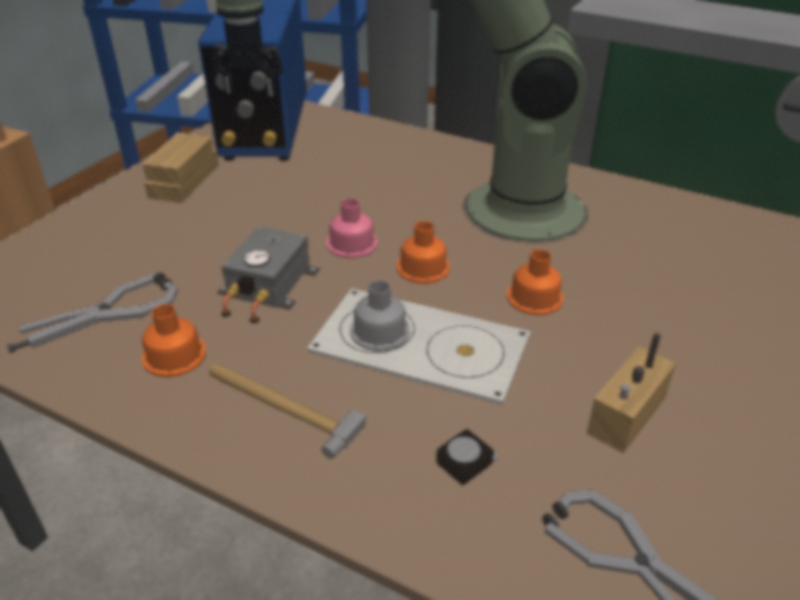

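The candidates in the top picture (800x600) are grey (440,300) on the plain ring, orange (320,443), (456,433) and (597,181), and pink (555,435). The grey stainless one is the vessel. The port ring, with its brass centre, is at (347,318). The box is at (600,325) with its hole at about (609,343). The block is at (172,315), with the tall dark punch in its hole nearest the robot at about (158,340).

```bash
python3 - <<'E'
from h import *
C=cam("top")
f=.64
for n,u,v,z in [("neck",441,298,.115),("foot?",438,302,.035),("port",347,318.5,.012),("plain",443,305,.012),("hole",609,343,.078),("gauge",601,302,.081),("pinhead",153,340,.145),("drift",175,287,.1),("cpunch",168,313,.105)]:
    print(n,ray([u*f,v*f],z,C)[0].round(4))
print("plate corners",ray(np.array([[290,272],[488,248],[502,351],[303,378]])*f,.012,C).round(3).tolist())
i=grab_frame("top"); cv2.imwrite("pics/cr.png",cv2.resize(i[140:260,180:340],(800,600),interpolation=cv2.INTER_CUBIC))
for o in("vessel","pin_punch","port_ring","plain_ring"):
  for d in silhouettes("top",o)[:3]:
    m=d["mask"]; yy,xx=np.nonzero(m); print(o,round(d["p"],2),xx.mean().round(1),yy.mean().round(1),m.sum(),px(d["extent"]).round(1))
print(camera_params("wrist")["tool_from_camera"],camera_params("wrist")["K"])
E
```

```text
neck [ 0.5524 -0.0678  0.115 ]
foot? [ 0.5524 -0.0682  0.035 ]
port [0.5263 0.0916 0.012 ]
plain [ 0.5489 -0.0786  0.012 ]
hole [ 0.4772 -0.3548  0.078 ]
gauge [ 0.5466 -0.3421  0.081 ]
pinhead [0.4866 0.3915 0.145 ]
drift [0.5756 0.372  0.1   ]
cpunch [0.5321 0.3814 0.105 ]
plate corners [[0.61, 0.193, 0.012], [0.651, -0.161, 0.012], [0.466, -0.182, 0.012], [0.422, 0.17, 0.012]]
vessel 0.87 380.9 115.3 1187 [361.9  91.4 402.  135.8]
vessel 0.81 354.2 277.9 1278 [333.2 258.8 373.5 296.7]
vessel 0.73 279.8 192.8 1152 [261.3 174.  298.9 212.8]
pin_punch 0.53 101.2 217.0 55 [ 96.  216.9 106.4 219.8]
port_ring 0.59 221.9 203.1 1959 [198.5 176.3 247.2 228.7]
port_ring 0.49 251.9 199.3 5224 [184.9 158.3 321.4 239.7]
plain_ring 0.85 290.7 199.9 607 [259.4 170.8 309.3 218.3]
[[-2.85316024e-04 -9.62679743e-01 -2.70642995e-01  6.91621600e-02]
 [ 9.99999703e-01 -4.68438371e-04  6.12024673e-04  5.68129212e-04]
 [-7.15963319e-04 -2.70642740e-01  9.62679591e-01 -1.34587217e-01]
 [ 0.00000000e+00  0.00000000e+00  0.00000000e+00  1.00000000e+00]] [[302.87328315   0.         252.58711909]
 [  0.         302.87328315 190.13712133]
 [  0.           0.           1.        ]]
```

View pics/cr.png

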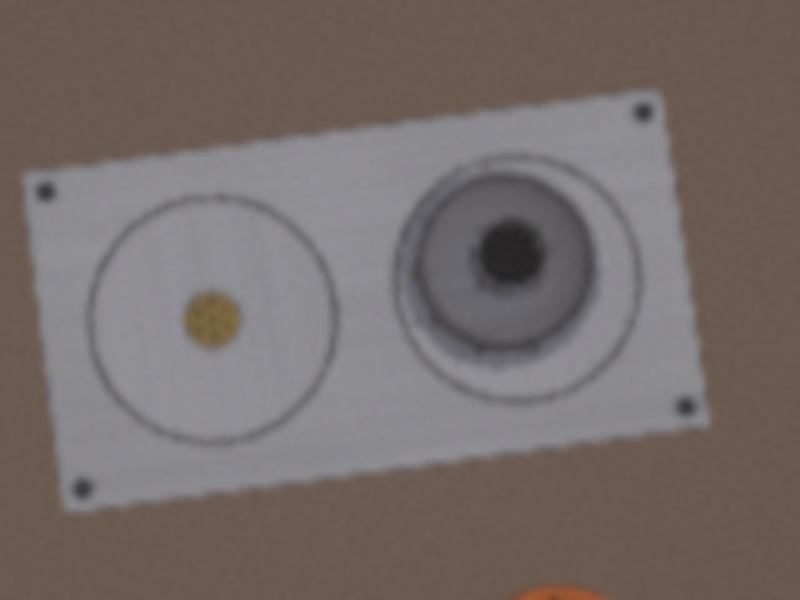

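The crop shows the grey stainless vessel on the plain ring, with its neck mouth at (512,253) and the brass port at (213,320) on the empty ring. That confirms the choice. Next I move above the vessel, keeping the yaw.

```bash
python3 -m creep '[[0.8,-0.59,0,0,1],[1.6,-1.18,0,0,1],[2.45,-1.81,0,0,1],[3.28,-2.42,0,0,1],[4.1,-3.02,0,0,1]]'; python3 -m creep '[[0.8,-0.59,0,0,1],[1.6,-1.18,0,0,1],[2.45,-1.81,0,0,1],[3.28,-2.42,0,0,1],[4.08,-3.02,0,0,1]]';  python3 -m creep '[[0,0,0,0,1],[0,0,0,0,1]]'
```

```text
clock: 1.98
position: [0.3903, -0.3235, 0.2396]
tool_rot: [3.141, -0.0, 0.369]
force: [1.2, -1.1, 1.1]
grip_width: 0.0854
finger_force: 0.0
clock: 2.6
position: [0.5534, -0.0662, 0.2395]
tool_rot: [3.141, -0.0, 0.369]
force: [0.7, -1.3, 0.9]
grip_width: 0.0856
finger_force: 0.0
clock: 2.85
position: [0.5523, -0.0683, 0.2392]
tool_rot: [3.141, 0.0, 0.369]
force: [-1.2, -0.1, -0.5]
grip_width: 0.0855
finger_force: 0.0
```

```bash
python3 - <<'E'
from h import *
C=cam("wrist"); i=grab_frame("wrist")
g=cv2.resize(i,(800,600))
for P,c in [([.5524,-.068,.115],(0,0,255)),([.5263,.0916,.012],(0,255,0))]:
    u=proj([P],C)[0]; print(u); cv2.drawMarker(g,tuple((u*800/512).astype(int).tolist()),c,0,20,1)
cv2.imwrite("pics/w1.png",g)
for o in("vessel","vessel_neck","port_ring"):
  for d in silhouettes("wrist",o)[:2]: print(o,d["p"],px(d["extent"]).round(1),d["mask"].sum())
E
```

```text
[251.4676241  185.91451622]
[119.16718194 136.94140757]
vessel 0.9 [307.3 319.8 346.3 342.3] 507
vessel 0.83 [205.5 115.6 301.  211.4] 7004
vessel_neck 0.93 [307.8 323.  344.5 340. ] 473
vessel_neck 0.85 [179.3 282.4 255.6 335.1] 3130
port_ring 0.75 [ 63.5  73.5 179.1 187.5] 10539
port_ring 0.68 [388.6 162.9 512.  303.5] 10474
```

View pics/w1.png

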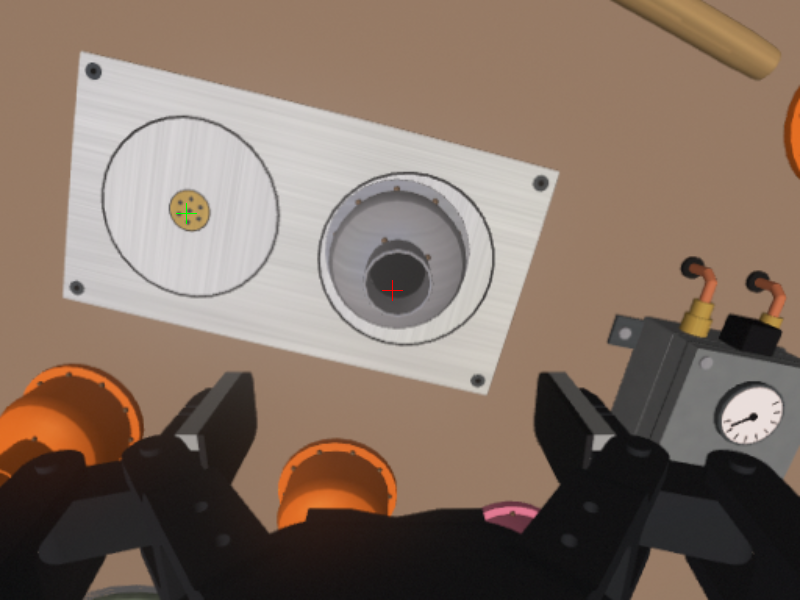

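The wrist picture shows the neck mouth at (398,280) and the brass port at (190,210). The top-view predictions are within about 10 px of both. I refine from these.

```bash
cat >> h.py <<'E'
def units(dx,dy,dz,st=None):
    st=st or status.observe(); return (R.from_euler('xyz',st["tool_rot"]).inv().apply([dx,dy,dz])/.06).round(3)
E
python3 - <<'E'
from h import *
C=cam("wrist"); f=.64
n=ray(np.array([398,281])*f,.115,C)[0]; p=ray(np.array([190,210.5])*f,.012,C)[0]
# ring centres: extents
print(n,p, ray(np.array([190.5,206.5])*f,.012,C)[0])
s=status.observe(); P=np.array(s["position"])
print(units(*(np.r_[n[:2],.092]-P)),"slide",units(*(p-n)[:2],0))
E
```

```text
[ 0.55843645 -0.06958432  0.115     ] [0.53008531 0.08878399 0.012     ] [0.5331586  0.08919392 0.012     ]
[0.096 0.043 2.458] slide [ 5.060e-01 -2.633e+00 -1.000e-03]
```

```bash
python3 -m creep '[[0.06,0.04,0.8,0,1],[0.06,0.04,1.6,0,1],[0.06,0.04,2.1,0,1],[0.06,0.04,2.42,0,1],[0.06,0.04,2.42,0,0.8]]' 25; python3 -m creep '[[0,0,0,0,0.6],[0,0,0,0,0.45],[0,0,0,0,0.3],[0,0,0,0,0.3],[0,0,0,0,0.3]]' 25
```

```text
clock: 3.68
position: [0.5558, -0.0696, 0.0932]
tool_rot: [-3.141, 0.002, 0.368]
force: [-0.4, 0.7, 0.6]
grip_width: 0.0702
finger_force: 0.0
clock: 4.3
position: [0.5571, -0.0689, 0.095]
tool_rot: [3.141, -0.001, 0.369]
force: [-2.7, 0.8, 7.5]
grip_width: 0.0398
finger_force: 26.1
```

```bash
python3 -m creep '[[0.03,-0.15,0,0,0.3],[0.1,-0.45,0,0,0.3],[0.17,-0.78,0,0,0.3],[0.24,-1.1,0,0,0.3],[0.3,-1.4,0,0,0.3]]'; python3 -m creep '[[0.06,-0.3,0,0,0.3],[0.12,-0.6,0,0,0.3],[0.17,-0.88,0,0,0.3],[0.21,-1.1,0,0,0.3],[0.24,-1.235,0,0,0.3]]'; python3 -m creep '[[0,0,0,0,0.3],[0,0,0,0,0.3]]'
python3 - <<'E'
from h import *
C=cam("top"); i=grab_frame("top"); cv2.imwrite("pics/t2.png",cv2.resize(i[140:260,180:340],(800,600),interpolation=cv2.INTER_CUBIC))
i=grab_frame("wrist"); cv2.imwrite("pics/w2.png",cv2.resize(i,(800,600)))
E
```

```text
clock: 4.92
position: [0.5439, 0.0152, 0.095]
tool_rot: [3.14, -0.001, 0.368]
force: [1.6, -8.0, 6.4]
grip_width: 0.0396
finger_force: 26.1
clock: 5.55
position: [0.5306, 0.0895, 0.095]
tool_rot: [3.14, -0.001, 0.368]
force: [0.8, -8.7, 7.8]
grip_width: 0.0401
finger_force: 26.2
clock: 5.8
position: [0.5305, 0.0905, 0.095]
tool_rot: [3.141, -0.002, 0.369]
force: [-1.1, 1.5, 7.1]
grip_width: 0.0399
finger_force: 26.1
```

View pics/w2.png

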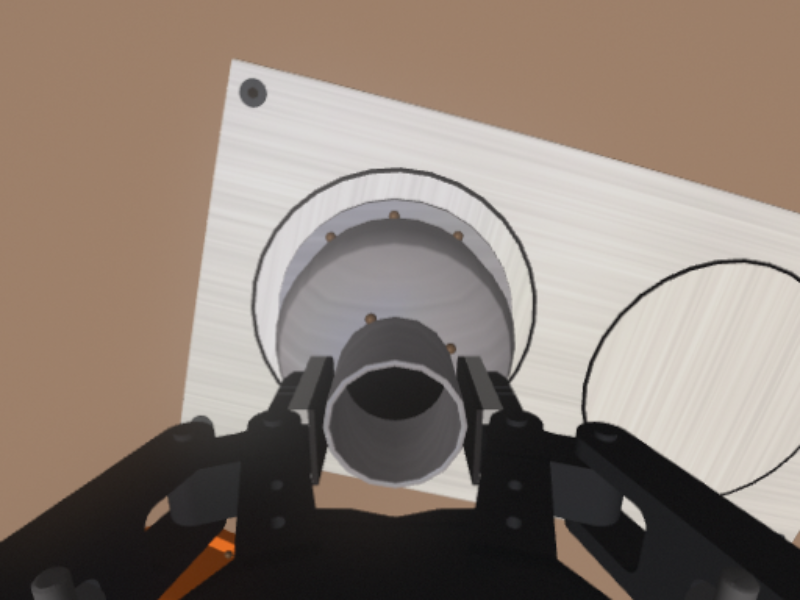

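The wrist picture shows the vessel inside the ring. The ring's left, top and right limits are x=253, y=169 and x=535, and the flange's far edge is at y≈199. Release, rise, and check the clearance numerically.

```bash
python3 - <<'E'
from h import *
from scipy.optimize import least_squares
C=cam("wrist"); f=1/.64
a=np.linspace(0,2*np.pi,720)
def ext(c,r,z):
    q=proj(np.c_[c[0]+r*np.cos(a),c[1]+r*np.sin(a),0*a+z],C)*f; return np.r_[q[:,0].min(),q[:,0].max(),q[:,1].min()]
g=[.53,.09]
ring=least_squares(lambda c:ext(c,c[2],.012)-[252,536,169],[*g,.068]).x
ft=least_squares(lambda c:(ext(c,.055,.020)-[0,0,199])[2:],[*g]).x
print("ring",ring,"flange far edge only",ft)
fl=least_squares(lambda c:ext(c,.055,.020)-[277,514,199],[*g]).x
print(fl)
E
python3 -m creep '[[0,0,0,0,0.5],[0,0,0,0,0.7],[0,0,0,0,1],[0,0,0,0,1],[0,0,-0.2,0,1]]'; python3 -m creep '[[0,0,-0.6,0,1],[0,0,-1.5,0,1],[0,0,-2.5,0,1],[0,0,-2.5,0,1]]'
python3 - <<'E'
from h import *
C=cam("wrist")
i=grab_frame("wrist"); cv2.imwrite("pics/w3.png",cv2.resize(i[:300,:400],(800,600)))
E
```

```text
ring [0.52946445 0.08965451 0.06867374] flange far edge only [0.53038043 0.09014694]
[0.53071051 0.08938399]
clock: 6.52
position: [0.5294, 0.0901, 0.1059]
tool_rot: [-3.141, 0.002, 0.369]
force: [-0.9, -0.1, 0.5]
grip_width: 0.0854
finger_force: 0.0
clock: 7.02
position: [0.5316, 0.0906, 0.2612]
tool_rot: [3.14, -0.008, 0.368]
force: [0.6, -0.5, 0.2]
grip_width: 0.0854
finger_force: 0.0
```

View pics/w3.png

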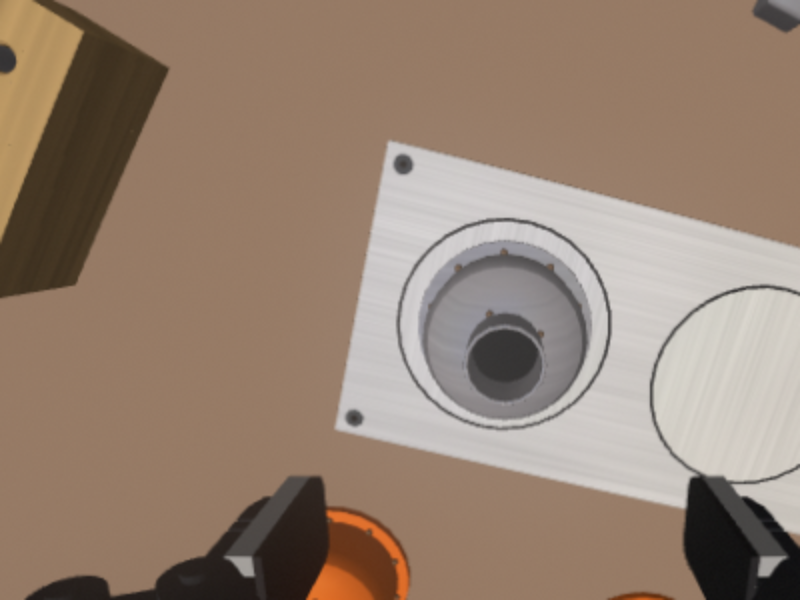

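The vessel stands upright and centred in the port ring: ring (398–610, 219–429), flange all inside it. The fits agree to about 1 mm. Now to the punch.

```bash
python3 -m creep '[[0.22,-0.97,0,0,1],[0.44,-1.95,0,0,1],[0.66,-2.95,0,0,1],[0.88,-3.95,0,0,1],[1.1,-4.95,0,0,1]]'; python3 -m creep '[[0,0,0,0,0.7],[0,0,0,0,0.7],[0,0,0,0,0.7]]'
python3 - <<'E'
from h import *
C=cam("wrist"); i=grab_frame("wrist")
cv2.imwrite("pics/w4.png",cv2.resize(i,(800,600)))
for o in("pin_punch","punch_block","centre_punch"):
  for d in silhouettes("wrist",o)[:2]: print(o,round(d["p"],2),px(d["extent"]).round(1),d["mask"].sum())
E
```

```text
clock: 7.7
position: [0.4836, 0.3925, 0.2555]
tool_rot: [3.141, 0.001, 0.369]
force: [1.3, 0.3, 0.6]
grip_width: 0.0852
finger_force: 0.0
clock: 8.07
position: [0.4849, 0.3896, 0.2559]
tool_rot: [3.141, 0.0, 0.367]
force: [-0.2, 0.3, 0.4]
grip_width: 0.06
finger_force: 0.0
pin_punch 0.85 [243.  161.  257.1 189.5] 323
punch_block 0.72 [207.2  44.1 343.8 206.1] 9326
centre_punch 0.87 [267.6 124.5 285.3 139.1] 269
centre_punch 0.3 [432.1 167.7 509.6 255.9] 5677
```

View pics/w4.png

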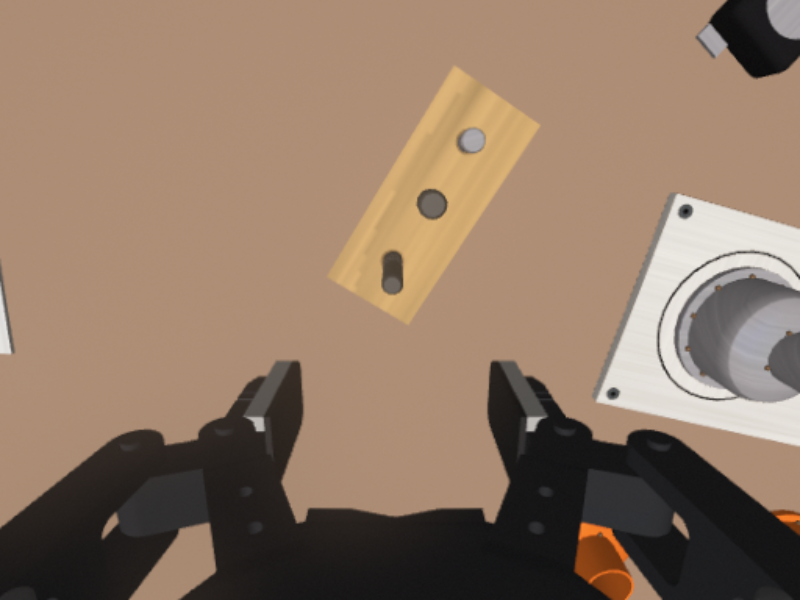

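The punch is the tall dark one: its head is at (392,284) and it enters the block at about (392,258). The drift is at (472,140) and the centre punch at (432,204).

```bash
python3 - <<'E'
from h import *
C=cam("wrist"); f=.64
h=ray(np.array([392,284.5])*f,.145,C)[0]; b=ray(np.array([392.5,258])*f,.08,C)[0]
holes=ray(np.array([[432,204],[472.5,140]])*f,.10,C)
print(h,b,holes,proj([[*h[:2],.08]],C)/f)
P=np.array(status.observe()["position"]); print(P)
print(units(*(np.r_[h[:2],.115]-P)))
E
```

```text
[0.49113042 0.39347367 0.145     ] [0.4928334  0.39409013 0.08      ] [[0.53614605 0.38497841 0.1       ]
 [0.57921092 0.37679944 0.1       ]] [[392.44889261 260.66856859]]
[0.48478178 0.39028798 0.25623182]
[ 0.118 -0.012  2.354]
```

```bash
python3 -m creep '[[0.09,-0.01,0.8,0,0.6],[0.09,-0.01,1.6,0,0.6],[0.09,-0.01,2.1,0,0.6],[0.09,-0.01,2.36,0,0.6],[0.09,-0.01,2.36,0,0.4]]' 40; python3 -m creep '[[0,0,0,0,0.3],[0,0,0,0,0.15],[0,0,0,0,0.05],[0,0,0,0,0.05],[0,0,0,0,0.05]]' 40; python3 -m creep '[[0,0,0,0,0.05],[0,0,0,0,0.05]]' 40
```

```text
clock: 8.9
position: [0.4892, 0.3933, 0.1142]
tool_rot: [3.141, 0.001, 0.369]
force: [-0.0, 0.5, 0.4]
grip_width: 0.035
finger_force: 0.0
clock: 9.52
position: [0.4899, 0.3938, 0.1156]
tool_rot: [-3.141, -0.002, 0.369]
force: [0.3, -0.5, 7.9]
grip_width: 0.011
finger_force: 39.0
clock: 9.78
position: [0.4898, 0.3938, 0.1156]
tool_rot: [-3.141, -0.002, 0.368]
force: [-0.2, -1.5, 6.7]
grip_width: 0.0106
finger_force: 39.0
```

```bash
python3 -m creep '[[0,0,-0.1,0,0.05],[0,0,-0.5,0,0.05],[0,0,-1,0,0.05],[0,0,-1.6,0,0.05],[0,0,-2.3,0,0.05]]' 60; python3 -m creep '[[0,0,-0.3,0,0.05],[0,0,-0.3,0,0.05],[0,0,-0.3,0,0.05]]' 60
python3 - <<'E'
from h import *
st=status.observe(); C=cam("wrist",st); i=grab_frame("wrist"); P=np.array(st["position"])
g=cv2.resize(i[100:340,120:440],(800,600),interpolation=cv2.INTER_CUBIC)
for z in (-.105,-.055,-.048,.0):
    u=(proj([P+[0,0,z]],C)[0]-[120,100])*2.5; print(z,u.round(1)); cv2.drawMarker(g,tuple(u.astype(int).tolist()),(0,0,255),0,14,1)
cv2.imwrite("pics/w5.png",g)
E
```

```text
clock: 10.4
position: [0.4889, 0.3933, 0.2539]
tool_rot: [3.142, 0.001, 0.369]
force: [0.1, -0.7, -0.4]
grip_width: 0.0104
finger_force: 58.6
clock: 10.78
position: [0.4888, 0.3931, 0.2692]
tool_rot: [3.141, 0.002, 0.369]
force: [1.2, -1.4, -2.0]
grip_width: 0.0104
finger_force: 58.7
-0.105 [329.1 230.1]
-0.055 [328.8 282.4]
-0.048 [328.7 291.8]
0.0 [328.2 379. ]
```

View pics/w5.png

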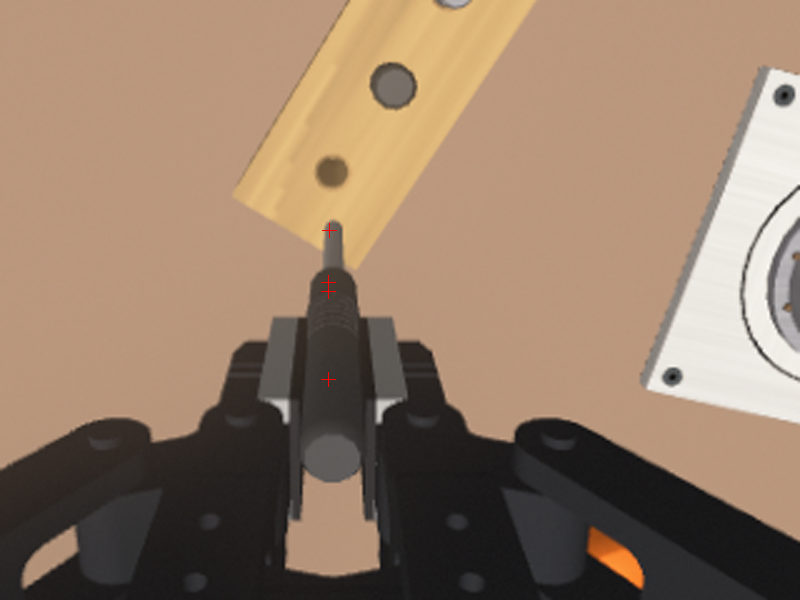

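The punch hangs upright in the jaws, with its tip at (334,223) in the crop against a predicted (329,230), about 1.5 mm off. Now the carry to the valve box.

```bash
python3 -m creep '[[-0.3,0.75,0,0,0.05],[-0.65,1.6,0,0,0.05],[-1.0,2.5,0,0,0.05],[-1.36,3.4,0,0,0.05],[-1.72,4.3,0,0,0.05]]'; python3 -m creep '[[-0.36,0.9,0,0,0.05],[-0.72,1.8,0,0,0.05],[-1.08,2.7,0,0,0.05],[-1.44,3.6,0,0,0.05],[-1.8,4.5,0,0,0.05]]'; python3 -m creep '[[-0.36,0.9,0,0,0.05],[-0.72,1.8,0,0,0.05],[-1.0,2.5,0,0,0.05],[-1.14,2.77,0,0,0.05],[-1.14,2.77,0,0,0.05]]';  python3 -m creep '[[0,0,0.3,0,0.05],[0,0,0.6,0,0.05],[0,0,0.6,0,0.05]]'
python3 - <<'E'
from h import *
st=status.observe(); C=cam("wrist",st); i=grab_frame("wrist"); P=np.array(st["position"]); print(P)
g=cv2.resize(i[60:300,120:440],(800,600),interpolation=cv2.INTER_CUBIC)
for q in (P-[0,0,.105],[.4772,-.3548,.078]):
    u=(proj([q],C)[0]-[120,60])*2.5; print(u.round(1)); cv2.drawMarker(g,tuple(u.astype(int).tolist()),(0,0,255),0,14,1)
cv2.imwrite("pics/w6.png",g)
E
```

```text
clock: 11.45
position: [0.4854, 0.1136, 0.2696]
tool_rot: [-3.142, 0.001, 0.369]
force: [1.2, 0.6, 0.1]
grip_width: 0.0104
finger_force: 58.7
clock: 12.08
position: [0.4819, -0.1769, 0.2697]
tool_rot: [-3.141, 0.001, 0.369]
force: [0.4, 0.9, -1.4]
grip_width: 0.0104
finger_force: 58.7
clock: 12.7
position: [0.4781, -0.3552, 0.2694]
tool_rot: [-3.14, 0.001, 0.367]
force: [-0.1, 0.5, -1.4]
grip_width: 0.0107
finger_force: 58.7
clock: 13.08
position: [0.4786, -0.3529, 0.2334]
tool_rot: [-3.139, 0.001, 0.371]
force: [-0.8, 0.4, -1.5]
grip_width: 0.0104
finger_force: 58.7
[ 0.47863843 -0.35285736  0.23337709]
[330.  330.3]
[333.8 299.7]
```

View pics/w6.png

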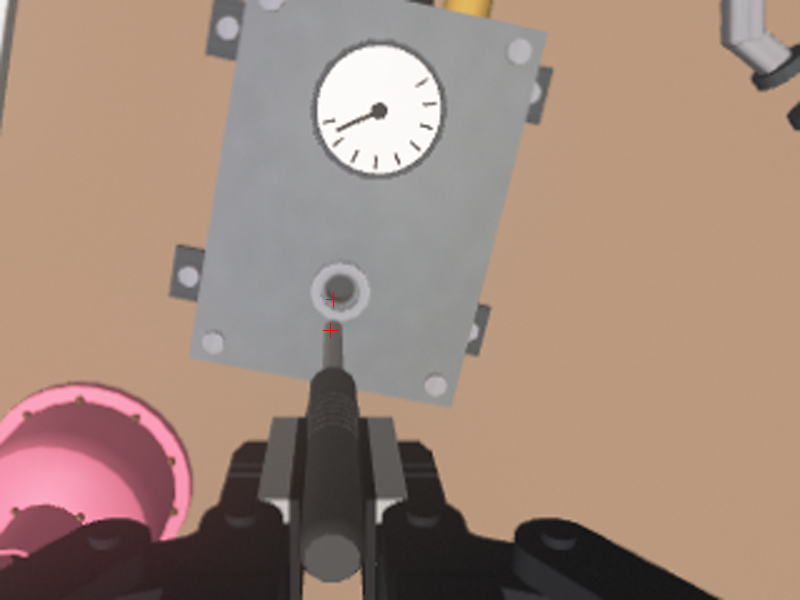

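Tip centre is at about (335,329), since its far edge is at 320, and the collar mouth is at (340,291). Needle at rest.

```bash
python3 - <<'E'
from h import *
P=np.array([0.47863843,-0.35285736,0.23337709]); st=status.observe(); C=cam("wrist",st)
def w(u,v,z): return ray(np.array([[u,v]])/2.5+[120,60],z,C)[0]
t=w(335,328,P[2]-.105); h=w(340,291,.078); print(t,h,h-t,units(*(h-t)[:2],0), t-P)
E
```

```text
[ 0.48012821 -0.35487178  0.12837709] [ 0.4816584  -0.35661171  0.078     ] [ 0.00153019 -0.00173993 -0.05037709] [ 0.013  0.036 -0.   ] [ 0.00148978 -0.00201442 -0.105     ]
```

```bash
python3 -m creep '[[0.015,0.036,0.3,0,0.05],[0.015,0.036,0.6,0,0.05],[0.015,0.036,0.7,0,0.05],[0.015,0.036,0.7,0,0.05],[0.015,0.036,0.7,0,0.05]]'
python3 - <<'E'
from h import *
st=status.observe(); C=cam("wrist",st); i=grab_frame("wrist"); print(st["position"])
cv2.imwrite("pics/w7.png",cv2.resize(i[115:265,150:350],(800,600),interpolation=cv2.INTER_CUBIC))
E
```

```text
clock: 13.75
position: [0.4806, -0.3566, 0.1931]
tool_rot: [3.141, -0.001, 0.369]
force: [0.1, 0.3, 0.1]
grip_width: 0.0103
finger_force: 58.7
[ 0.4805837  -0.35662467  0.19309449]
```

View pics/w7.png

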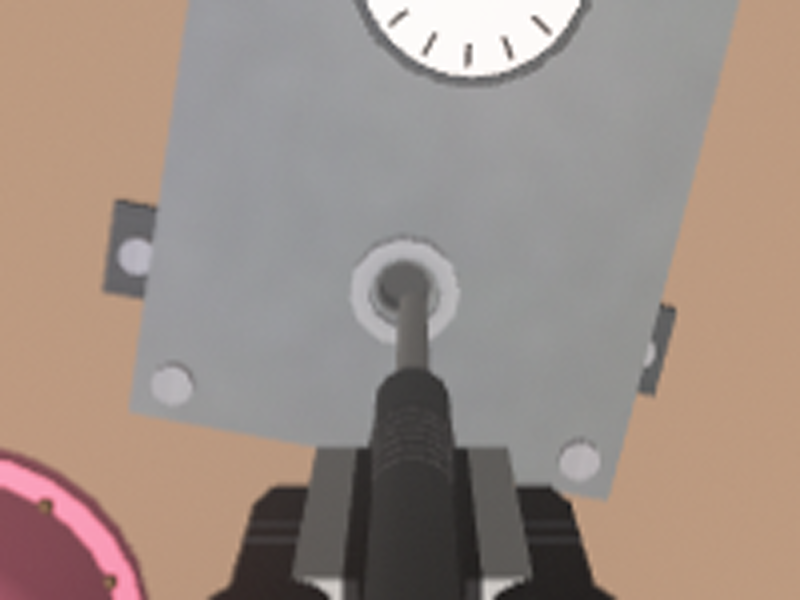

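The picture shows the collar centre at about (405,290), with the pin axis about 8 px (1.6 mm) to the right of it. The pin end blends into the bore, so I read the intensity profile.

```bash
python3 - <<'E'
from h import *
g=cv2.cvtColor(cv2.imread("pics/w7.png"),cv2.COLOR_BGR2GRAY)
print("cols",list(range(360,460,8)))
for y in range(228,352,8): print(y,g[y,360:460:8])
st=status.observe();C=cam("wrist",st);P=np.array(st["position"])
q=lambda p:((proj([p],C)[0]-[150,115])*4).round(1)
t=P+[.0015,-.002,-.105]; print("tip pred",q(t),"dropped to collar",q([t[0],t[1],.078]))
h=ray(np.array([[405,290]])/4+[150,115],.078,C)[0]; print("hole",h)
# bore and collar outlines for check
a=np.linspace(0,6.283,60)
for r,z in((.0075,.078),(.0055,.075)):
  b=(proj(np.c_[h[0]+r*np.cos(a),h[1]+r*np.sin(a),0*a+z],C)-[150,115])*4; print(r,b.min(0),b.max(0))
E
```

```text
cols [360, 368, 376, 384, 392, 400, 408, 416, 424, 432, 440, 448, 456]
228 [152 151 150 150 150 150 150 149 148 149 150 149 150]
236 [151 151 153 146 138 130 138 136 139 149 149 149 150]
244 [152 150 129 152 173 183 182 170 160 131 148 149 149]
252 [153 146 184 185 182 181 182 183 184 183 140 146 149]
260 [143 183 181 178 165 138 141 159 176 182 184 160 148]
268 [183 181 179 129 101  98  96 103 133 173 181 188 153]
276 [184 179 144 101  97  97  96  96 104 142 179 185 157]
284 [183 176 127  93  96  96  96  96  93 130 173 182 166]
292 [181 160 127  82  95  96  99  96  88 138 155 180 184]
300 [182 157 141  86  76 103 105  97  92 150 161 182 175]
308 [184 184 141 128  96 107 104  96  96 136 172 183 165]
316 [184 182 160 127 140 116 104  96  93 160 181 183 156]
324 [159 184 181 174 137 115 102  96  87 183 184 160 149]
332 [149 159 183 182 188 118 102  96  82 187 162 148 148]
340 [149 148 150 172 183 117 100  95  84 155 147 147 148]
348 [149 149 149 149 152 113  99  95  86 142 147 148 148]
tip pred [418.2 306.1] dropped to collar [417.8 293.1]
hole [ 0.48170828 -0.35584737  0.078     ]
0.0075 [369.88284215 255.87921657] [440.10793755 323.6327542 ]
0.0055 [379.57183222 261.65098047] [430.49954965 310.82873816]
```

```bash
python3 -m creep '[[0,-0.027,0,0,0.05],[0,-0.027,0.1,0,0.05],[0,-0.027,0.22,0,0.05],[0,-0.027,0.34,0,0.05],[0,-0.027,0.34,0,0.05]]';python3 -m creep '[[0,0,0.06,0,0.05],[0,0,0.12,0,0.05],[0,0,0.18,0,0.05],[0,0,0.18,0,0.05]]'
```

```text
clock: 14.42
position: [0.4794, -0.3548, 0.1713]
tool_rot: [-3.141, 0.001, 0.369]
force: [-0.7, 0.6, -1.1]
grip_width: 0.0104
finger_force: 58.7
clock: 14.92
position: [0.4796, -0.3549, 0.161]
tool_rot: [-3.141, 0.0, 0.369]
force: [-0.2, 0.6, -0.7]
grip_width: 0.0102
finger_force: 58.7
```

The tip is about 22 mm inside the bore with no contact force. Now press in small steps.

```bash
python3 -m creep '[[0,0,0.035,0,0.05],[0,0,0.07,0,0.05],[0,0,0.07,0,0.05]]'; python3 -m creep '[[0,0,0.035,0,0.05],[0,0,0.035,0,0.05]]'; python3 -m creep '[[0,0,0.035,0,0.05],[0,0,0.035,0,0.05]]'; python3 -m creep '[[0,0,0.035,0,0.05],[0,0,0.035,0,0.05]]'
```

```text
clock: 15.3
position: [0.4798, -0.3551, 0.1571]
tool_rot: [3.141, -0.0, 0.369]
force: [0.1, -0.2, 1.4]
grip_width: 0.0104
finger_force: 59.0
clock: 15.55
position: [0.4797, -0.355, 0.1549]
tool_rot: [3.141, -0.0, 0.369]
force: [-0.1, 0.3, 3.0]
grip_width: 0.0104
finger_force: 59.1
clock: 15.8
position: [0.4798, -0.355, 0.1528]
tool_rot: [3.141, -0.0, 0.369]
force: [0.8, -0.6, 2.9]
grip_width: 0.0105
finger_force: 59.3
clock: 16.05
position: [0.4804, -0.3554, 0.1521]
tool_rot: [3.14, -0.001, 0.369]
force: [-1.4, 0.9, 20.7]
grip_width: 0.0103
finger_force: 61.3
```

The plunger hit its stop: contact at TCP z≈0.158, stop at 0.152, now 20 N. I confirm with the gauge needle and the vessel position numerically.

```bash
python3 - <<'E'
from h import *
def needle(g):
    # dial: biggest bright blob; needle: dark pixels inside it
    n,l,s,c=cv2.connectedComponentsWithStats((g>200).astype(np.uint8)); 
    k=[j for j in range(1,n) if 300<s[j,4]<6000 and .7<s[j,2]/s[j,3]<1.4]
    for j in k:
        cx,cy=s[j,0]+s[j,2]/2,s[j,1]+s[j,3]/2; r=s[j,2]/2
        yy,xx=np.nonzero(g<110); d=np.hypot(xx-cx,yy-cy); m=(d>.25*r)&(d<.62*r)
        print("dial",round(cx),round(cy),round(r,1),"needle deg",np.degrees(np.arctan2(cy-yy[m].mean(),xx[m].mean()-cx)).round(1),m.sum())
g0=cv2.cvtColor(cv2.resize(cv2.imread("pics/w6.png"),(320,240),interpolation=cv2.INTER_AREA),cv2.COLOR_BGR2GRAY); needle(g0)
st=status.observe(); needle(cv2.cvtColor(grab_frame("wrist"),cv2.COLOR_BGR2GRAY))
print(st["position"],st["force"])
grab_frame("top"); C=cam("top")
for o in("vessel","port_ring"):
  for d in silhouettes("top",o)[:4]: e=px(d["extent"]); print(o,round(d["p"],2),e.round(1),ray([(e[:2]+e[2:])/2],.02,C)[0].round(3))
E
```

```text
dial 152 44 24.5 needle deg -156.3 6
dial 274 104 34.5 needle deg 21.0 19
[ 0.48041086 -0.35538556  0.15205739] [-1.41807907  0.88640382 20.70914623]
vessel 0.97 [202.9 183.1 241.4 225.1] [0.525 0.091 0.02 ]
vessel 0.84 [187.9 261.1 227.4 303.1] [0.313 0.131 0.02 ]
vessel 0.6 [363.1  95.5 401.5 134.2] [ 0.775 -0.363  0.02 ]
vessel 0.59 [335.2 257.  375.3 298.6] [ 0.319 -0.273  0.02 ]
port_ring 0.59 [199.1 176.2 249.  228.1] [0.53  0.086 0.02 ]
```

The needle has swung from about −156° to +21°, so the valve is open. The vessel is still in the port ring.

```bash
python3 -m creep '[[0,0,0,0,0.05],[0,0,0,0,0.05]]' && python3 -c "
from workcell import bot; print(bot.job_done())"
```

```text
clock: 16.5
position: [0.4803, -0.3554, 0.1521]
tool_rot: [3.14, -0.001, 0.369]
force: [-1.1, 2.1, 19.9]
grip_width: 0.0102
finger_force: 61.3
the job is handed in; nothing more can be done
None
```

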